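Find the full glaze tin by hefting

ROBOT

A 7-joint arm with a two-finger parallel gripper is mounted at the origin on a cart in front of the work surface, level with it; the furniture and walls round the work are solid. World frame = base frame: x ahead of the robot, y to its left, z up, the work surface at z = 0. Lengths are in m, angles in rad, forces in N, time in s.
With the tool pointing down it reaches from about 0.375 to 0.925 m from the base axis. Payload 3.1 kg.
Tool frame: the origin (TCP) lies between the finger pads; the fingertips stand 19 mm ahead of it and the grasp point (between the pads) is the TCP; z points along the fingers, y is the line along which they close (so a half turn about z gives the same grasp; the last joint's range is limited). The gripper opens to 85 mm and grips with 20 to 120 N. Pads are 22 mm wide; open, the fingers measure 114 mm over their backs; the gripper's body (76 mm by 85 mm) begins 54 mm behind the grasp point. The pads swing forward as they close: fully open they stand 13 mm farther back than shut.
Start: joints at [-1.346, 0.383, 0.044, 1.598, -0.018, 1.161, -0.05], TCP at [0.206, 0.616, 0.25] pointing down, gripper open.
Joint ranges: [-2.61, 2.61], [-0.41, 2.15], [-1.48, 1.57], [0, 2.5], [-1.57, 4.71], [0.05, 1.97], [-2.85, 2.85]. Speed limits (rad/s): [2.79, 2.79, 3.14, 3.14, 3.14, 3.14, 3.14].

INTERFACE

Orientations are given as a unit quaternion [x, y, z, w].
In Python, from bench import move_ptp, movel, move_j, move_gripper, pause, inverse_kinematics, read_camera, camera_params, MotionError, sign_off, look_for, tip_of, read_time_s, read_qpos, read_joint_vel, read_effort, read_eef_pos, read_tcp_rot, read_ft_force, read_ft_torque, read_finger_gap, read_grasp_force gives the robot as it stands. Calls block until the motion is done:
- move_ptp(position, orientation): joint-space move of the TCP to a pose.
- movel(position, orientation=None, speed=0.15): straight line of the TCP; orientation=None keeps the orientation; speed is the mean speed in m/s.
- move_j(angles): joint-space move.
- move_gripper(opening, effort=None): finger opening in m; effort is the grip in N (None keeps the last); returns when the fingers have stopped.
- pause(seconds).
- inverse_kinematics(position, orientation): joint angles nearest the present ones, or None.
- read_camera(name): name is "scene" or "top" or "wrist"; returns the picture (400x640x3 uint8, red, green, blue); there is no depth.
- camera_params(name): a dict with "K" (3x3 intrinsics, pixels), "dist_coeffs" ([k1, k2, p1, p2, k3] as OpenCV has them; the pictures are not rectified), "camera_from_world" (4x4, takes a point from world to camera coordinates). Camera axes: x right, y down, z forward; pixel columns grow to the right and rows downward; lengths in m; the calibration is good to about 2 mm. A picture is of the moment at which its call begins: read the wrist's pose just before it. camera_params takes no time and is no camera call; for the wrist camera it gives the pose at the moment of the call.
A pose or a line that the arm cannot do raises MotionError and nothing moves.
- sign_off(): hands the job in; it is judged then, once.
Trained networks look in the newest picture that a camera, given by its name, has taken for a name from the list of things; names that differ only in an ending like _2 or _b are one class to them, and where a whole thing is asked for, a point or a joint stands for the part that bears it (a point fixed in the world has none). Each returns a list of dicts, best first, with "confidence" (0 to 1); they miss things now and then, are a little off and sometimes report something else, mostly with a low value. They report only what shows in the picture. A call takes as long as a camera call. They do not tell look-alikes from the thing itself.
- look_for(camera, name): "at" ([column, row] in pixels, amid what is visible of it).
- tip_of(camera, name): "at" ([column, row] in pixels: a listed point, or the origin of a listed thing).
Readings, each from a call of its own:
- read_time_s(): time.
- read_qpos(): joint angles.
- read_joint_vel(): joint speeds.
- read_effort(): joint torques, N m.
- read_eef_pos(): TCP position.
- read_tcp_rot(): TCP orientation.
- read_ft_force(): force on the tool from outside, world axes, zero at the start.
- read_ft_torque(): the same for the moment, N m.
- read_finger_gap(): finger opening in m.
- read_grasp_force(): force on a finger pad.
Only numpy, scipy, OpenCV 4.12 (cv2) and the standard library are available. Lean on these libraries where they do the work, as an engineer would, in place of code of your own. Each camera call takes 0.05 s, during which the arm holds its last target. There are 200 camera calls.

TASK

One of the three look-alike metal tins on the counter is still full, the other two are partly used. Heft them to find the heaviest, stand the two lighter ones upright in the wooden tray, setting them down gently, and finish holding the heaviest one up in the gripper, upright and still, about 20 cm or more above the counter: do not put it down or let go at the end. Keep the tins upright throughout and do not disturb the bird figure, the small dish, the tape roll or the kiln stilt.

Things in the scene. Friction and masses are not known exactly. Their poses are not given: they have to be found in the camera images.
- tin_a: one of three closed metal tins that look exactly alike: upright cylinder 52 mm in diameter, 78 mm tall, press-on lid, blank paper band round the middle, gripped round its side from any direction; a grip in its upper half keeps the lid clear of the gripper body. Origin at the centre of its underside, z up along its axis. Two of the tins weigh 0.24 to 0.35 kg, the third 0.56 to 0.68 kg; nothing visible tells which.
- tin_b: one of three closed metal tins that look exactly alike: upright cylinder 52 mm in diameter, 78 mm tall, press-on lid, blank paper band round the middle, gripped round its side from any direction; a grip in its upper half keeps the lid clear of the gripper body. Origin at the centre of its underside, z up along its axis. Two of the tins weigh 0.24 to 0.35 kg, the third 0.56 to 0.68 kg; nothing visible tells which.
- tin_c: one of three closed metal tins that look exactly alike: upright cylinder 52 mm in diameter, 78 mm tall, press-on lid, blank paper band round the middle, gripped round its side from any direction; a grip in its upper half keeps the lid clear of the gripper body. Origin at the centre of its underside, z up along its axis. Two of the tins weigh 0.24 to 0.35 kg, the third 0.56 to 0.68 kg; nothing visible tells which.
- tray: shallow open wooden tray fixed to the counter, 130 mm (its x) by 300 mm (its y) outside, rim 16 mm high and 8 mm thick all round; room for all three tins in a row along its y. Origin at the centre of its underside; its long side runs along its y axis. A fixed wall shelf overhangs the back of the counter, 0.5 m above it, from x = 0.62 on: keep the arm clear of it.
- tray_in (a point): centre of the tray's flat inner floor, which measures 114 mm (x) by 284 mm (y); same axes as the tray
- tape_roll: roll of masking tape lying flat, 80 mm across, 24 mm high; leave alone. Origin at the centre of its underside
- dish: small white ramekin dish, 82 mm across, 45 mm high; leave alone. Origin at the centre of its underside
- bird: white bisque bird figure, 52 x 120 x 76 mm high; leave alone. Origin at the centre of its underside
- stilt: three-armed kiln stilt, 59 x 52 x 21 mm high; leave alone. Origin at the centre of its underside
There are look-alikes about, which are no part of the job. Leave any blue look-alike of the tin_c alone. Leave any red look-alike of the tin_a alone.

How it is judged:
By the outcome, as a careful person would: the job done as asked, in the order asked, and still so for the second after the job is handed in, while the arm keeps its last pose, push and grip.
It also fails if it takes over 72 s, if anything falls off the work surface, if the arm or the gripper's body presses on something with over 40 N, if the wrist force passes 120 N, or if a joint passes its speed limit or range.

## Working session

There is one attempt and no reset: what is moved stays moved. The work goes in short steps, each a Python script; the robot and the scene stay as the last script left them, time stands still between calls to the robot, and variables do not carry over. Pictures are saved under pics/ and viewed, at most 10 in all, crops included, and the job is handed in when it is done.

```bash
mkdir -p pics
cat > h.py <<'E'
from bench import *
import numpy as np, cv2
def ray(cam,px,z,P=None):
    P=P or camera_params(cam); K=np.array(P["K"]);T=np.array(P["camera_from_world"])
    u=cv2.undistortPoints(np.array([[px]],float),K,np.array(P["dist_coeffs"],float))[0,0]
    R=T[:3,:3];c=-R.T@T[:3,3];d=R.T@np.array([u[0],u[1],1])
    return c+d*(z-c[2])/d[2]
def save(cam,name):
    im=read_camera(cam);cv2.imwrite(f"pics/{name}.png",im[:,:,::-1]);return im
E
python3 - <<'E'
from h import *
for c in("top","scene"):
    save(c,c+"1")
    for n in("tin_a","tray","tray_in","tape_roll","dish","bird","stilt"):
        for d in tip_of(c,n)[:6]:
            print(c,n,np.round(d["at"]),round(d["confidence"],2),np.round(ray(c,d["at"],0),3))
print(read_time_s(),read_eef_pos(),read_tcp_rot(),read_ft_force())
E
```

```text
top tin_a [418. 221.] 0.85 [ 0.496 -0.326  0.   ]
top tin_a [333. 225.] 0.75 [ 0.488 -0.078  0.   ]
top tin_a [375. 255.] 0.73 [ 0.398 -0.199  0.   ]
top tin_a [316. 258.] 0.69 [ 0.393 -0.028  0.   ]
top tin_a [375. 216.] 0.53 [ 0.513 -0.202  0.   ]
top tray [234. 236.] 0.89 [0.461 0.208 0.   ]
top tray [318. 179.] 0.38 [ 0.624 -0.037  0.   ]
top tray_in [237. 237.] 0.78 [0.458 0.202 0.   ]
top dish [269. 170.] 0.91 [0.652 0.108 0.   ]
top bird [320. 179.] 0.57 [ 0.625 -0.042  0.   ]
top stilt [403. 177.] 0.57 [ 0.627 -0.289  0.   ]
scene tin_a [269. 223.] 0.87 [ 0.4   -0.036  0.   ]
scene tin_a [312. 216.] 0.72 [ 0.497 -0.062  0.   ]
scene tin_a [309. 256.] 0.67 [ 0.4   -0.209  0.   ]
scene tin_a [385. 273.] 0.64 [ 0.482 -0.337  0.   ]
scene tin_a [352. 237.] 0.62 [ 0.515 -0.196  0.   ]
scene tin_a [326. 183.] 0.37 [0.636 0.086 0.   ]
scene tray [254. 186.] 0.71 [ 0.465  0.188 -0.   ]
scene tape_roll [388. 217.] 0.63 [ 0.636 -0.171  0.   ]
scene dish [328. 183.] 0.88 [ 0.639  0.082 -0.   ]
scene bird [347. 199.] 0.91 [ 0.621 -0.035  0.   ]
scene stilt [419. 239.] 0.6 [ 0.623 -0.284  0.   ]
0.8 [0.20616857 0.61646388 0.25030376] [ 1.60683903e-01  9.87005918e-01  3.32270923e-05 -6.57792556e-06] [ 0.69599984 -0.28995098  0.19838532]
```

View pics/top1.png

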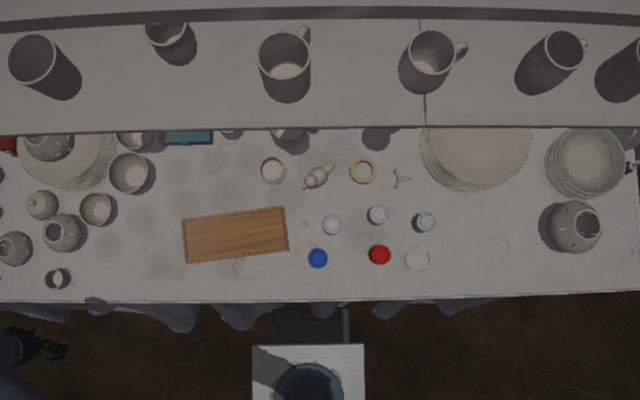

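View pics/scene1.png

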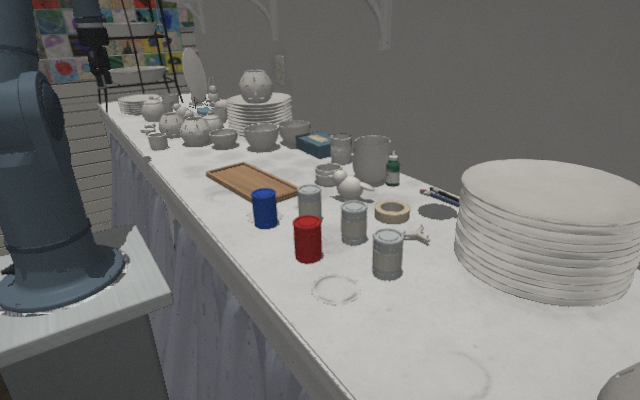

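Grey tins have lids at about (331,225), (377,215) and (425,222) in the top view. The blue decoy is at (317,258) and the red one at (380,255). The tray is at about (235,235), slightly rotated. Next I'll take a close look from the wrist.

Run:
```python
from h import *
for p in[(182,221),(285,207),(289,249),(187,264)]: print("tray",np.round(ray("top",p,.016),3))
for p in[(331.5,224.5),(377.5,214.5),(425,221.5)]: print("lid",np.round(ray("top",p,.078),3))
for q in([1,0,0,0],[0,1,0,0]):
    for p in([.5,-.2,.3],[.49,-.07,.05],[.49,-.33,.05],[.46,.2,.1]): print(q,p,np.round(inverse_kinematics(p,q),2))
move_ptp([.46,-.2,.33],[0,1,0,0])
P=camera_params("wrist");T=np.array(P["camera_from_world"]);print(-T[:3,:3].T@T[:3,3],T[2,:3])
save("wrist","w1")
for d in look_for("wrist","tin_a"): print(d, ray("wrist",d["at"],.06))
print(read_time_s(),read_ft_force())
```

```text
tray [0.505 0.358 0.016]
tray [0.541 0.059 0.016]
tray [0.42  0.049 0.016]
tray [0.381 0.342 0.016]
lid [ 0.483 -0.071  0.078]
lid [ 0.508 -0.198  0.078]
lid [ 0.487 -0.329  0.078]
[1, 0, 0, 0] [0.5, -0.2, 0.3] [-0.52  0.17  0.92  1.84 -0.14  1.2  -1.12]
[1, 0, 0, 0] [0.49, -0.07, 0.05] [-0.85  0.71  1.11  2.14 -0.88  0.86 -0.76]
[1, 0, 0, 0] [0.49, -0.33, 0.05] [-0.31  0.92  1.14  1.91 -1.    1.03 -0.28]
[1, 0, 0, 0] [0.46, 0.2, 0.1] [-1.05  0.36  0.64  2.09 -0.3   0.78 -1.79]
[0, 1, 0, 0] [0.5, -0.2, 0.3] [-0.78  0.29  1.29  1.85 -0.3   1.22  2.17]
[0, 1, 0, 0] [0.49, -0.07, 0.05] [-0.5   0.46  0.65  2.13 -0.44  0.69  2.01]
[0, 1, 0, 0] [0.49, -0.33, 0.05] [-0.08  0.67  0.77  1.9  -0.62  0.83  2.59]
[0, 1, 0, 0] [0.46, 0.2, 0.1] [-0.75  0.31  0.3   2.08 -0.13  0.77  1.19]
[ 0.39361029 -0.19944207  0.45419567] [ 2.62145763e-01 -5.65673359e-04 -9.65028123e-01]
{'at': [446.1, 118.4], 'confidence': 0.8} [ 0.39033222 -0.03580352  0.06      ]
{'at': [316.3, 128.8], 'confidence': 0.79} [ 0.40369955 -0.20727245  0.06      ]
{'at': [409.0, 185.4], 'confidence': 0.65} [ 0.4808891  -0.07730492  0.06      ]
{'at': [227.6, 186.4], 'confidence': 0.6} [ 0.48265143 -0.33241017  0.06      ]
{'at': [498.9, 277.5], 'confidence': 0.38} [0.62513042 0.07160282 0.06      ]
3.9083 [-0.93003565  0.17139448 -0.4204511 ]
```

View pics/w1.png

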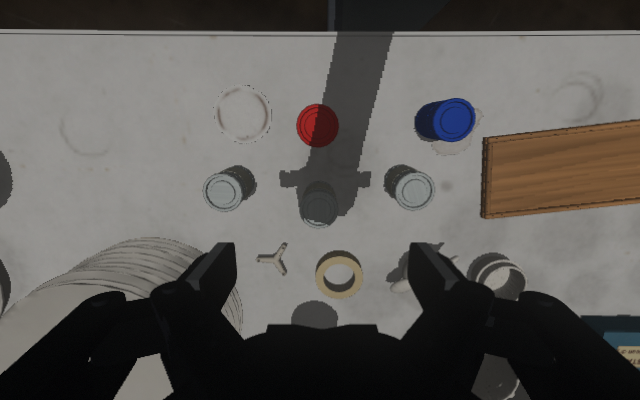

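The wrist view shows the three tin lids at (223,192), (319,207) and (414,189). Red is at (317,125), blue at (450,120), and the tray is on the right. The approaches are clear.

```bash
cat >> h.py <<'E'
Q=[0,1,0,0]
def fz():
    pause(.3); return np.mean([read_ft_force()[2] for _ in range(5) if pause(.04) is None])
TR=np.array([.462,.202]); TY=np.array([-.124,.992])
def heft(x,y):
    move_gripper(.085)
    move_ptp([x,y,.2],Q); f0=fz()
    movel([x,y,.055],speed=.15)
    move_gripper(.03,45); g=read_finger_gap()
    movel([x,y,.2],speed=.12); f1=fz()
    print("heft",round(f0,2),round(f1,2),"kg",round((f0-f1)/9.81,3),"gap",g,read_finger_gap(),read_grasp_force(),"t",read_time_s())
    return f1
def put(x,y,zc,f1):
    """zc: highest expected TCP height at contact"""
    move_ptp([x,y,.2],Q) 
    movel([x,y,zc+.004],speed=.12); pause(.2); f1=np.mean([read_ft_force()[2] for _ in range(4)])
    z=zc+.004
    for i in range(14):
        z-=.001; movel([x,y,z],speed=.02); f=read_ft_force()[2]
        if f-f1>1.5: break
    print("contact z",z,f-f1,read_eef_pos())
    move_gripper(.085); movel([x,y,.2],speed=.2); print("t",read_time_s())
E
python3 - <<'E'
from h import *
T=np.array([[ 0.484,-.072],[.508,-.198],[.486,-.330]])
T2=[]
import json
# w1 was taken from the present pose
for p in[(414,189),(319,207),(223,192)]: T2.append(ray("wrist",p,.078)[:2])
T2=np.array(T2);print(T2.round(3)); T=(T+T2)/2; np.save("T.npy",T)
f1=heft(*T[0]); save("wrist","w2")
E
```

```text
[[ 0.482 -0.076]
 [ 0.507 -0.204]
 [ 0.486 -0.333]]
heft nan nan kg nan gap 0.05102220663859689 0.05146492224689119 47.29729235172272 t 8.7833
  return _methods._mean(a, axis=axis, dtype=dtype,
  ret = ret.dtype.type(ret / rcount)
```

View pics/w2.png

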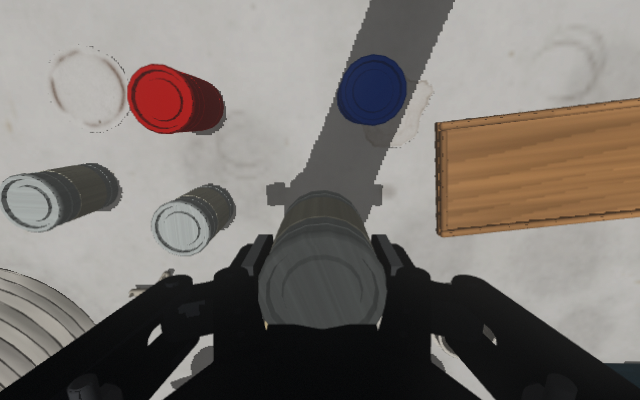

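The first tin is held upright, with its lid at (322,285), and the other tins are undisturbed. I'll fix the averaging bug and read the weight.

```bash
sed -i 's/return np.mean(\[read_ft_force()\[2\] for _ in range(5).*/r=[]\n    for _ in range(8): pause(.03); r.append(read_ft_force()[2])\n    return np.mean(r)/' h.py
python3 - <<'E'
from h import *
f=fz();print(f, [round(read_ft_force()[2],2) for _ in range(4)])
for s in(.07,-.07): print(TR+s*TY)
if f>-4.3 and f<-1.5: put(*(TR+.07*TY),.066,f)
print(read_time_s())
E
```

```text
-2.996807721792089 [np.float64(-3.81), np.float64(-3.81), np.float64(-3.81), np.float64(-3.81)]
[0.45332 0.27144]
[0.47068 0.13256]
contact z 0.063 8.441285041949165 [0.45340546 0.27140471 0.06392222]
t 15.1583
15.1583
```

```bash
sed -i 's/z-=.001; movel(\[x,y,z\],speed=.02)/z-=.0005; movel([x,y,z],speed=.01)/; s/range(14)/range(26)/' h.py
python3 - <<'E'
from h import *
T=np.load("T.npy")
save("wrist","w3")
f=heft(*T[1])
if f>-4.3 and f<-1.5: put(*(TR-.07*TY),.066,f)
E
```

```text
heft -0.02 -3.19 kg 0.324 gap 0.05091355006786341 0.05105074102826499 47.30973243713379 t 21.175
contact z 0.064 2.8474569509131946 [0.47076574 0.13254454 0.06421509]
t 28.1417
```

View pics/w3.png

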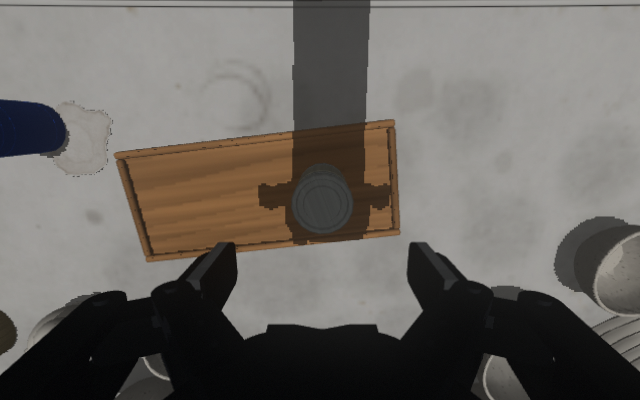

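The first tin stands upright well inside the tray, at about (322,200). Now the third tin.

Run:
```python
from h import *
T=np.load("T.npy")
f=heft(*T[2])
p=read_eef_pos(); movel([p[0],p[1],.33],speed=.12); pause(.5)
print(fz(),read_finger_gap(),read_eef_pos(),read_time_s())
save("wrist","w4"); a=cv2.imread("pics/w4.png")
save("top","t4"); b=cv2.imread("pics/t4.png")[120:320,150:470]
cv2.imwrite("pics/m4.png",np.vstack([cv2.resize(a,(480,300)),cv2.resize(b,(480,300))]))
```

```text
heft 0.07 -5.57 kg 0.575 gap 0.05127232725814539 0.05097812643945889 47.867281436920166 t 34.075
-6.333037907793244 0.05091412447729969 [ 0.48615523 -0.33163834  0.33001456] 36.375
```

View pics/m4.png

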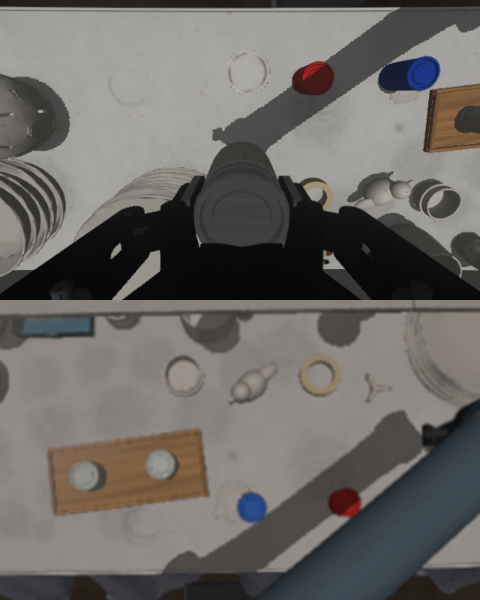

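The composite shows both light tins upright in the tray, at (84,475) and (160,463). The heavy tin is held upright, and the other objects are where they started.

```bash
python3 -c "
from h import *
print(sign_off())"
```

```text
the job is handed in; nothing more can be done
None
```

The job is handed in at about 36 s: the two lighter tins (about 0.3 kg each) stand upright in the tray, and the heaviest (about 0.6 kg) is held upright and still, its base about 27 cm above the counter.

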